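# Close a canister in the lid press

## Task

Stand the small metal canister with the raised lid in the middle of the lid press's round platform so that none of its base overhangs, and let go of it. Then pull the press's spring lever down until the lid is pushed fully home, and bring the lever slowly back up to its rest, never letting it snap back. Close the lid only with the press, never tip the canister over, leave it closed and centred on the platform, and do not shove aside or knock over the steel shaker and the wide tin that stand near it.

Things in the scene. Friction and masses are not known exactly. Their poses are not given: they have to be found in the camera images.
- canister_mid (a point): centre of the loose plain metal canister (about 0.2 to 0.35 kg), 33 mm above its underside; z is its own up axis. Round body 62 mm diameter, 61 mm high, with a round push-on lid 66 mm in diameter and 14 mm thick. The lid starts raised: its top is 74 mm above the underside, and 66 mm when pushed home. Grasp the body below the lid, which starts 60 mm above the underside.
- canister_lid (a joint): how far the lid has been pushed down onto the canister, in m: 0 = raised, 0.008 = fully home. It slides with about 8 N of friction and stays where it is left.
- platform_top (a point): centre of the top face of the press's round aluminium platform, 76 mm diameter, 35 mm above the table, fixed. Its x axis points level from the platform to the lever's hinge, y is level across the press, z up. The grey press base under it is 16 mm high, 270 mm along x (from -60 to +210 mm) and 140 mm wide; two posts 132 mm high stand at x = 140 mm, y = +-63 mm.
- lever_hinge (a point): middle of the lever's hinge axle: at x = +140 mm from the platform's centre, 112 mm above the table. The hinge axis is the press's y axis. The lever is a steel fork of two arms 88 mm apart inside, joined by the bar at its end and, 140 mm from the hinge, by a crosspiece with a rubber pad.
- lever_bar (a point): middle of the lever's black round handle bar: 14 mm diameter, parallel to the press's y axis, 88 mm free length between the fork's arms, 225 mm from the hinge axis. At rest it is above and just behind the hinge (162 mm from the platform centre along the press's x, 336 mm above the table); it comes down in an arc over the platform and ends beyond it, 85 mm from the platform's centre on the side away from the hinge, 112 mm above the table, when the lid is home.
- press_lever (a joint): lever angle in rad: 0 = up at rest (leaning back 0.1 rad from vertical), growing as it is pulled down. With the canister on the platform the pad meets the raised lid at about 1.61; the lid is home at about 1.67 (lever level); stop at 1.73. A spring pulls it back up to 0 the whole way (about 4 N at the bar when level, about 0.5 N near rest; pushing the lid home adds about 5 N); let go when down it snaps up at several rad/s.
- shaker: bystander: steel shaker, waisted, 48 mm diameter, 83 mm high; origin at the underside, loose
- tin: bystander: wide tin with a paper label, 82 mm diameter, 72 mm high; origin at the underside, loose
There are look-alikes about, which are no part of the job. Leave any orange or purple look-alike of the part that bears canister_mid alone.

How it is judged:
By the outcome, as a careful person would: the job done as asked, in the order asked, and still so for the second after the job is handed in, with the robot touching nothing.
It also fails if it takes over 72 s, if anything falls off the work surface, if the arm or the gripper's body presses on something with over 40 N, if the wrist force passes 120 N, or if a joint passes its speed limit or range.

## Robot

A 6-joint arm with a two-finger parallel gripper is mounted at the origin on the work surface. World frame = base frame: x ahead of the robot, y to its left, z up, the work surface at z = 0. Lengths are in mm, angles in degrees, forces in N, time in s.
With the tool pointing down it reaches from about 350 to 850 mm from the base axis. Payload 8.1 kg.
Tool frame: the origin (TCP) lies midway between the tips of the shut fingers; the grasp point (between the pads) lies 19 mm behind it; y points along the fingers, x is the direction in which the jaws open and shut, and the axes are right-handed (so a half turn about y gives the same grasp; the last joint's range is limited). The gripper opens to 85 mm and grips with 20 to 120 N. Pads are 22 mm wide; open, the fingers measure 114 mm over their backs; the gripper's body (76 mm by 85 mm) begins 54 mm behind the grasp point. The pads swing forward as they close: fully open they stand 13 mm farther back than shut.
Start: joints at [71.482, 7.471, 85.268, -0, 87.261, -4.893], TCP at [141.317, 583.125, 198.092] pointing down, gripper open.
Joint ranges: [-169.43, 169.43], [-51.17, 129.36], [1.28, 143.12], [-76.62, 256.62], [0, 156.53], [-152.29, 152.29]. Speed limits (degrees/s): [136.94, 136.94, 159.86, 180, 180, 180].

## Interface

Orientations are given as [roll, pitch, yaw] about the fixed x, y, z axes, in that order (R = Rz(yaw) Ry(pitch) Rx(roll)).
In Python, from bench import r gives the robot as it stands.
- The arm moves only by the tool move_arm, never from a script. Its arguments are lists of equal length, an entry for each row: "linear": the shift along the tool's x, y, z normalised to -1 to 1, where 1 is 300 mm, a list of three; "twist": the turn, a rotation vector about the tool's x, y, z normalised to -1 to 1, where 1 is pi/2 rad, a list of three; "hand": the opening, from -1 (shut) to 1 (fully open). A call has 1 to 12 rows; each row is the pose to reach, as a shift and turn from the pose measured when the call began, along the tool's axes at that moment; what a row does not reach only later rows make up. A row lasts 1/12 s, in which the tool goes at most 41.7 mm and 7.16 degrees, less where a joint would pass 70% of its speed; a pose out of reach is approached as far as the arm can. A call with a number of a shift or a turn outside -1 to 1 is refused whole. A call with a gripper value outside its range is refused whole. The fingers move at their own pace and stop on an object; "force" is the grip in N (left out, the last holds). Time passes only in rows, so rows that repeat a pose let the fingers close. It gives the time, the measured TCP pose, the force and the opening at its end, in the units of the state.
- r.sense(): the state, without advancing time (a new reading comes with each control period).
- r.snapshot(name): name is "side" or "top"; returns a dict with "frame" (420x560x3 uint8, red, green, blue), "range_z" (420x560 float32, mm along the optical axis (not along the pixel's ray), 0 where there is no reading), "intrinsics" (3x3 intrinsics, pixels), "R" (3x3) and "t" (3): a world point X has camera coordinates R X + t. Camera axes: x right, y down, z forward; pixel columns grow to the right and rows downward; lengths in mm; the calibration is good to about 2 mm. A picture is of the moment at which its call begins.
- r.hand_in(): hands the job in, once; it reports no verdict.
The state is a dict: "time": time; "joint_pos": joint angles; "qd": joint speeds; "joint_efforts": joint torques, N m; "tool_pos": TCP position; "tcp_rot": TCP orientation; "ft_force": force on the tool from outside, world axes, zero at the start; "wrist_torque": the same for the moment, N m; "finger_gap": finger opening in mm.
Only numpy, scipy, OpenCV 4.12 (cv2) and the standard library are available. Lean on these libraries where they do the work, as an engineer would, in place of code of your own. Each camera call takes 0.05 s, during which the arm holds its last target. There are 200 camera calls.

## Working session

There is one attempt and no reset: what is moved stays moved. The work goes in short steps, Python scripts to look and compute and a tool call to move; the robot and the scene stay as the last step left them, time stands still between calls to the robot, and variables do not carry over. Pictures are saved under pics/ and viewed, on a budget of 10 in all, crops included, one or two more only if the job needs it, and the job is handed in when it is done.

Besides the shell and the picture viewer there is one more tool, called after ">>>" in YAML: its name, and indented under it one key for each argument. move_arm: Moves the arm, as the interface text tells. Scaled input: -1 to 1 covers 300 mm each way for a shift and pi/2 rad each way for a turn. Its arguments: {"type":"object","properties":{"linear":{"type":"array","items":{"type":"array","items":{"type":"number","minimum":-1,"maximum":1}}},"twist":{"type":"array","items":{"type":"array","items":{"type":"number","minimum":-1,"maximum":1}}},"hand":{"type":"array","items":{"type":"number"}},"force":{"type":"number"}},"required":["linear","twist","hand"]}

```bash
mkdir -p pics; ls; python3 - <<'E'
from bench import r
import cv2,numpy as np
print(r.sense())
for n in("top","side"):
    s=r.snapshot(n); np.savez(f"{n}0.npz",**s)
    cv2.imwrite(f"pics/{n}0.png",s["frame"][:,:,::-1]); print(n,s["intrinsics"],s["R"],s["t"])
E
```

```text
pics
{'time': 0.0, 'joint_pos': array([ 7.14820381e+01,  7.51443241e+00,  8.53312816e+01,  2.89026394e-04,
        8.72606579e+01, -4.89245778e+00]), 'qd': array([-0.01541121,  0.02697718,  0.08997269,  0.01690032,  0.02936112,
       -0.04191302]), 'joint_efforts': array([-3.45995413e-04, -5.69398892e+01, -5.00556672e+01, -4.72929719e-05,
        1.45832403e-02,  3.19810431e-05]), 'tool_pos': array([141.11766821, 582.53166473, 197.03233668]), 'tcp_rot': array([-89.99064036,   0.10595979,  76.3744904 ]), 'ft_force': array([ 5.01217994e-01, -5.75002103e-04,  7.60804323e-01]), 'wrist_torque': array([-0.01167332, -0.0023767 ,  0.03060421]), 'finger_gap': 85.40007607978833}
top [[386.00584506   0.         284.6575006 ]
 [  0.         386.00584506 213.58124853]
 [  0.           0.           1.        ]] [[-0.01300046 -0.99988388 -0.00795035]
 [-0.99452134  0.01375469 -0.10362485]
 [ 0.10372217  0.00655963 -0.99458468]] [ -53.72292683  605.98036864 1150.29825072]
side [[418.88183725   0.         279.58043377]
 [  0.         418.88183725 213.4200531 ]
 [  0.           0.           1.        ]] [[ 0.98300381 -0.18341184  0.00797586]
 [-0.11831116 -0.66611713 -0.73640372]
 [ 0.14037801  0.72294402 -0.67649535]] [-607.47575926  158.67134709 1012.98275858]
```

View pics/top0.png

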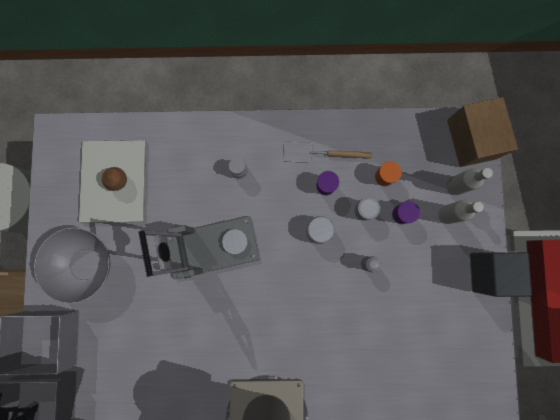

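View pics/side0.png

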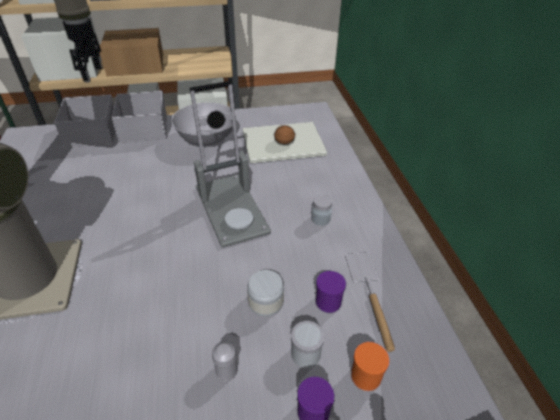

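The top view shows the platform at (235,242), with the lever hinge side toward the left. The plain canister is at (369,209), the tin at (320,230), and shaker candidates are at (371,264) and (237,168). Purple and orange look-alikes stand around the canister. Next I'll measure with depth.

```bash
cat > h.py <<'E'
import numpy as np,cv2
def cloud(s):
    K=s["intrinsics"];z=s["range_z"];v,u=np.mgrid[:z.shape[0],:z.shape[1]]
    C=np.stack([(u-K[0,2])/K[0,0]*z,(v-K[1,2])/K[1,1]*z,z],-1)
    P=(C-s["t"])@s["R"]; P[z<=0]=np.nan; return P
def circ(P,m):
    c,_=cv2.findContours(m.astype(np.uint8),0,1)
    c=max(c,key=cv2.contourArea)[:,0]; q=P[c[:,1],c[:,0],:2]
    A=np.c_[2*q,np.ones(len(q))]; x=np.linalg.lstsq(A,(q**2).sum(1),rcond=None)[0]
    return x[:2],np.sqrt(x[2]+x[0]**2+x[1]**2)*2
E
python3 - <<'E'
from h import *
for n in("top","side"):
    s=dict(np.load(n+"0.npz"));P=cloud(s);Z=P[...,2];f=s["frame"]
    m=((Z>14)&(Z<400)&(P[...,0]>300)&(P[...,0]<1000)&(P[...,1]>-500)&(P[...,1]<450)).astype(np.uint8)
    k,L,st,ce=cv2.connectedComponentsWithStats(m)
    print(n)
    for i in range(1,k):
        if st[i,4]<60: continue
        mm=L==i; zt=np.nanpercentile(Z[mm],92); t=mm&(Z>zt-6)&(Z<zt+8)
        c,d=circ(P,t); print(ce[i].round(),st[i,4],"ztop %.0f"%zt,"mean",np.nanmedian(P[t],0).round(),"circ",c.round(1),"d %.0f"%d,"rgb",np.median(f[t],0))
s=dict(np.load("top0.npz"));P=cloud(s)
for p in((235,242),(165,240),(183,253),(215,225),(257,242),(371,209),(320,230)):print(p,P[p[1],p[0]].round())
E
```

```text
top
[130. 183.] 1251 ztop 63 mean [716. 439.  65.] circ [718.5 447.7] d 39 rgb [84. 61. 43.]
[350. 154.] 218 ztop 21 mean [ 793. -272.   18.] circ [ 789.4 -268.8] d 83 rgb [113.  94.  73.]
[238. 167.] 300 ztop 72 mean [749.  81.  70.] circ [749.  81.] d 47 rgb [117. 117. 123.]
[388. 173.] 468 ztop 77 mean [ 723. -377.   74.] circ [ 722.5 -376.5] d 62 rgb [153.  84.  44.]
[327. 182.] 421 ztop 77 mean [ 696. -192.   74.] circ [ 695.7 -191.3] d 63 rgb [ 77.  44. 102.]
[367. 208.] 442 ztop 76 mean [ 614. -309.   74.] circ [ 614.9 -309.2] d 62 rgb [132. 136. 141.]
[406. 212.] 483 ztop 77 mean [ 603. -426.   74.] circ [ 602.  -426.6] d 63 rgb [ 80.  47. 104.]
[199. 248.] 4252 ztop 313 mean [532. 250. 314.] circ [444.1 233.4] d 6 rgb [80. 80. 84.]
[319. 230.] 614 ztop 75 mean [ 554. -166.   72.] circ [ 553.6 -166.2] d 71 rgb [132. 136. 142.]
[371. 264.] 240 ztop 83 mean [ 450. -315.   81.] circ [ 450.5 -314.9] d 33 rgb [112. 112. 118.]
side
[226. 180.] 4993 ztop 287 mean [531. 245. 289.] circ [536.9 252.7] d 13 rgb [122. 121. 127.]
[286. 147.] 1064 ztop 63 mean [715. 436.  64.] circ [716.4 
[... 302 characters left out ...]
 [ 94.  49. 126.]
[382. 323.] 455 ztop 22 mean [ 792. -281.   19.] circ [ 796.5 -273.6] d 87 rgb [143. 119.  90.]
[307. 342.] 1199 ztop 76 mean [ 614. -314.   75.] circ [ 614.3 -312.4] d 64 rgb [163. 167. 173.]
[225. 359.] 742 ztop 84 mean [ 450. -320.   82.] circ [ 449.9 -318.4] d 36 rgb [149. 148. 155.]
[369. 364.] 1345 ztop 77 mean [ 721. -382.   76.] circ [ 722. -380.] d 64 rgb [196. 104.  54.]
[315. 399.] 1378 ztop 77 mean [ 601. -431.   76.] circ [ 601.2 -428.9] d 64 rgb [ 92.  47. 123.]
(235, 242) [520.  90.  35.]
(165, 240) [531. 314.  -1.]
(183, 253) [489. 224. 119.]
(215, 225) [574. 154.  17.]
(257, 242) [520.  26.   3.]
(371, 209) [ 611. -317.   72.]
(320, 230) [ 551. -165.   74.]
```

```bash
python3 - <<'E'
from h import *
for n in("top","side"):
    s=dict(np.load(n+"0.npz"));P=cloud(s);Z=P[...,2]
    roi=(P[...,0]>430)&(P[...,0]<620)&(P[...,1]>20)&(P[...,1]<340)
    plat=roi&(Z>29)&(Z<41)&(P[...,1]<170); k,L,st,_=cv2.connectedComponentsWithStats(plat.astype(np.uint8))
    i=1+np.argmax(st[1:,4]); print(n,st[i,4],"plat",circ(P,L==i),np.nanmedian(Z[L==i]))
    base=roi&(Z>10)&(Z<22); print("base rect",cv2.minAreaRect(P[base][:,:2].astype(np.float32)))
    up=roi&(Z>100)&(Z<140); k,L,st,_=cv2.connectedComponentsWithStats(up.astype(np.uint8))
    for i in range(1,k):
        if st[i,4]>8: print("post?",st[i,4],np.nanmedian(P[L==i],0).round(1))
    bar=roi&(Z>325)&(Z<350); 
    if bar.sum(): q=P[bar]; print("bar",bar.sum(),np.nanmean(q,0).round(1),cv2.fitLine(q[:,:2].astype(np.float32),cv2.DIST_L2,0,.01,.01).ravel())
E
```

```text
top 485 plat (array([522.81913648,  92.27005923]), np.float64(72.86857458556712)) 34.688370951147235
base rect ((507.2035827636719, 165.29383850097656), (139.93418884277344, 269.5456237792969), 12.070335388183594)
post? 455 [502.7 227.  121.6]
bar 321 [489.  249.1 340.3] [9.7820503e-01 2.0764141e-01 4.8902347e+02 2.4908281e+02]
side 471 plat (array([521.99050967,  89.21095648]), np.float64(73.44615742361135)) 35.89389407647881
base rect ((505.98846435546875, 164.6696319580078), (140.26507568359375, 277.7683410644531), 12.102689743041992)
post? 488 [501.8 219.4 120.6]
bar 278 [487.4 244.4 338.3] [9.7849208e-01 2.0628434e-01 4.8741010e+02 2.4444669e+02]
```

Measured positions: platform (522.3, 91), press x axis (-0.208, 0.978), canister (614.5, -311). The shaker is at (450, -317), the tin at (553.5, -167), and the lever bar at (489, 249, 336). The sizes and the hinge and bar offsets agree with the task's figures. I'll start moving, with a helper that converts a world target into move units.

```bash
cat > to.py <<'E'
# usage: to.py x y z yaw  -> normalised shift/twist from the pose now (tool pointing down)
import sys,numpy as np
from scipy.spatial.transform import Rotation as Ro
from bench import r
def rel(p,yaw,s=None):
    s=s or r.sense(); R=Ro.from_euler("xyz",s["tcp_rot"],degrees=True)
    T=Ro.from_euler("xyz",[-90,0,yaw],degrees=True)
    return (R.inv().apply(np.array(p)-s["tool_pos"])/300).round(4),((R.inv()*T).as_rotvec()/(np.pi/2)).round(4)
if __name__=="__main__":
    s=r.sense();print("t %.2f"%s["time"],s["tool_pos"].round(1),s["tcp_rot"].round(1),"F",s["ft_force"].round(1),"gap %.1f"%s["finger_gap"],s["joint_pos"].round(0))
    a=list(map(float,sys.argv[1:]))
    for i in range(0,len(a),4): print(*rel(a[i:i+3],a[i+3],s))
E
python3 to.py 299 285 195 46
```

```text
t 0.10 [141.1 582.6 197.2] [-90.    0.1  76.4] F [ 0.6 -0.  -0.9] gap 85.5 [71.  8. 85.  0. 87. -5.]
[-0.8401  0.0085 -0.7451] [ 2.000e-04  3.375e-01 -1.000e-03]
```

>>> move_arm:
  linear:
    - [-0.84,0.01,-0.745]
    - [-0.84,0.01,-0.745]
    - [-0.84,0.01,-0.745]
    - [-0.84,0.01,-0.745]
    - [-0.84,0.01,-0.745]
    - [-0.84,0.01,-0.745]
    - [-0.84,0.01,-0.745]
    - [-0.84,0.01,-0.745]
    - [-0.84,0.01,-0.745]
  twist:
    - [0,0.3375,0]
    - [0,0.3375,0]
    - [0,0.3375,0]
    - [0,0.3375,0]
    - [0,0.3375,0]
    - [0,0.3375,0]
    - [0,0.3375,0]
    - [0,0.3375,0]
    - [0,0.3375,0]
  hand: [1,1,1,1,1,1,1,1,1]

```text
time: 0.85
tool_pos: [301.4, 279.8, 194.1]
tcp_rot: [-90.2, 0.2, 45.7]
ft_force: [-0.8, -0.3, -1.1]
finger_gap: 85.7
```

```bash
python3 to.py 456 -13 195 46
```

```text
t 0.85 [301.4 279.8 194.1] [-90.2   0.2  45.7] F [-0.8 -0.3 -1.1] gap 85.7 [ 36. -23. 113.  -0.  90. -10.]
[-0.3388  0.0013 -1.0504] [ 0.0021 -0.0032 -0.0017]
```

>>> move_arm:
  linear:
    - [-0.325,0,-1]
    - [-0.325,0,-1]
    - [-0.325,0,-1]
    - [-0.325,0,-1]
    - [-0.325,0,-1]
    - [-0.325,0,-1]
    - [-0.325,0,-1]
    - [-0.325,0,-1]
    - [-0.325,0,-1]
  twist:
    - [0,0,0]
    - [0,0,0]
    - [0,0,0]
    - [0,0,0]
    - [0,0,0]
    - [0,0,0]
    - [0,0,0]
    - [0,0,0]
    - [0,0,0]
  hand: [1,1,1,1,1,1,1,1,1]

```text
time: 1.6
tool_pos: [449.5, -4.0, 194.9]
tcp_rot: [-90.3, 0.2, 45.4]
ft_force: [-0.3, -0.0, -0.2]
finger_gap: 85.5
```

```bash
python3 to.py 614.5 -311 140 46
```

```text
t 1.60 [449.5  -4.  194.9] [-90.3   0.2  45.4] F [-0.3 -0.  -0.2] gap 85.5 [ -7. -16. 108.  -0.  88. -52.]
[-0.3426  0.1893 -1.1092] [ 0.0028 -0.0062 -0.0025]
```

>>> move_arm:
  linear:
    - [-0.31,0.1,-1]
    - [-0.31,0.1,-1]
    - [-0.31,0.1,-1]
    - [-0.31,0.1,-1]
    - [-0.31,0.1,-1]
    - [-0.31,0.1,-1]
    - [-0.31,0.1,-1]
    - [-0.31,0.1,-1]
    - [-0.31,0.1,-1]
    - [-0.31,0.1,-1]
  twist:
    - [0,0,0]
    - [0,0,0]
    - [0,0,0]
    - [0,0,0]
    - [0,0,0]
    - [0,0,0]
    - [0,0,0]
    - [0,0,0]
    - [0,0,0]
    - [0,0,0]
  hand: [1,1,1,1,1,1,1,1,1,1]

```text
time: 2.43
tool_pos: [597.7, -281.2, 164.6]
tcp_rot: [-90.1, 0.3, 45.4]
ft_force: [-0.5, 1.6, -0.3]
finger_gap: 85.2
```

```bash
python3 to.py 614.5 -311 120 46
```

```text
t 2.43 [ 597.7 -281.2  164.6] [-90.1   0.3  45.4] F [-0.5  1.6 -0.3] gap 85.2 [-29.  18.  77.  -0.  85. -75.]
[-0.0307  0.1489 -0.1096] [ 0.0008 -0.0072 -0.0028]
```

>>> move_arm:
  linear:
    - [-0.031,0.1,-0.11]
    - [-0.031,0.15,-0.11]
    - [-0.031,0.15,-0.11]
    - [-0.031,0.15,-0.11]
    - [-0.031,0.23,-0.11]
    - [-0.031,0.31,-0.11]
    - [-0.031,0.39,-0.11]
    - [-0.031,0.46,-0.11]
    - [-0.031,0.51,-0.11]
    - [-0.031,0.51,-0.11]
    - [-0.031,0.51,-0.11]
  twist:
    - [0,0,0]
    - [0,0,0]
    - [0,0,0]
    - [0,0,0]
    - [0,0,0]
    - [0,0,0]
    - [0,0,0]
    - [0,0,0]
    - [0,0,0]
    - [0,0,0]
    - [0,0,0]
  hand: [1,1,1,1,1,1,1,1,1,1,1]

```text
time: 3.35
tool_pos: [614.5, -310.8, 12.7]
tcp_rot: [-90.1, 0.2, 45.4]
ft_force: [-0.1, 0.2, 1.0]
finger_gap: 85.5
```

```bash
python3 to.py 614.5 -311 10 46; python3 - <<'E'
from bench import r
import cv2,numpy as np
a=[cv2.resize(r.snapshot(n)["frame"][y:y+160,x:x+200,::-1],None,fx=2,fy=2) for n,x,y in(("top",280,130),("side",220,240))]
cv2.imwrite("pics/grasp.png",np.hstack(a))
E
```

```text
t 3.35 [ 614.5 -310.8   12.7] [-90.1   0.2  45.4] F [-0.1  0.2  1. ] gap 85.5 [-31.  29.  79.  -0.  72. -76.]
[-0.0005  0.009  -0.0005] [ 0.0008 -0.0067 -0.0027]
```

View pics/grasp.png

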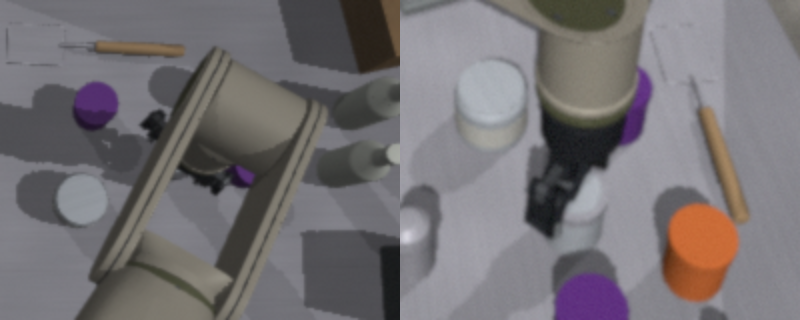

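The side crop shows the jaws astride the canister (around 565,205) with nothing else touched. Next I close.

>>> move_arm:
  linear:
    - [0,0.005,0]
    - [0,0.005,0]
    - [0,0.005,0]
    - [0,0.005,0]
    - [0,0.005,0]
    - [0,0.005,0]
    - [0,0.005,0]
    - [0,0.005,0]
  twist:
    - [0,0,0]
    - [0,0,0]
    - [0,0,0]
    - [0,0,0]
    - [0,0,0]
    - [0,0,0]
    - [0,0,0]
    - [0,0,0]
  hand: [0.3,0,-1,-1,-1,-1,-1,-1]
  force: 40

```text
time: 4.12
tool_pos: [617.5, -312.9, 15.6]
tcp_rot: [-90.5, 0.1, 45.4]
ft_force: [-0.6, 0.7, 8.2]
finger_gap: 64.2
```

```bash
python3 to.py 614.5 -311 140 46
```

```text
t 4.12 [ 617.5 -312.9   15.6] [-90.5   0.1  45.4] F [-0.6  0.7  8.2] gap 64.2 [-31.  29.  79.  -0.  72. -76.]
[-0.0034 -0.4146  0.0082] [ 0.0054 -0.007  -0.0016]
```

>>> move_arm:
  linear:
    - [0,-0.01,0]
    - [0,-0.03,0]
    - [0,-0.06,0]
    - [0,-0.1,0]
    - [0,-0.15,0]
    - [0,-0.2,0]
    - [0,-0.27,0]
    - [0,-0.34,0]
    - [0,-0.38,0]
    - [0,-0.4,0]
    - [0,-0.4,0]
  twist:
    - [0,0,0]
    - [0,0,0]
    - [0,0,0]
    - [0,0,0]
    - [0,0,0]
    - [0,0,0]
    - [0,0,0]
    - [0,0,0]
    - [0,0,0]
    - [0,0,0]
    - [0,0,0]
  hand: [-1,-1,-1,-1,-1,-1,-1,-1,-1,-1,-1]

```text
time: 5.03
tool_pos: [618.2, -312.7, 138.6]
tcp_rot: [-90.7, 0.1, 45.4]
ft_force: [0.7, -0.6, -2.7]
finger_gap: 64.4
```

```bash
python3 to.py 480 -40 145 46; python3 - <<'E'
from bench import r
import cv2,numpy as np
a=[cv2.resize(r.snapshot(n)["frame"][y:y+160,x:x+200,::-1],None,fx=2,fy=2) for n,x,y in(("top",280,130),("side",220,200))]
cv2.imwrite("pics/lift.png",np.hstack(a))
E
```

```text
t 5.03 [ 618.2 -312.7  138.6] [-90.7   0.1  45.4] F [ 0.7 -0.6 -2.7] gap 64.4 [-31.  23.  73.  -0.  83. -76.]
[ 0.3232 -0.0339  0.9663] [ 0.008  -0.007  -0.0009]
```

View pics/lift.png

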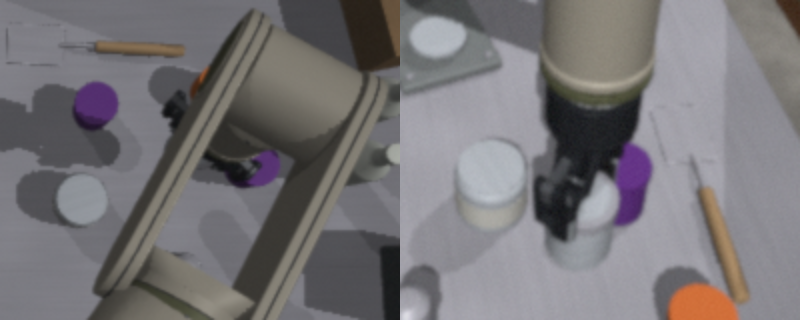

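The canister is held (about 2.7 N of weight). The side view shows it hanging below the jaws at (580,230). I'll measure its offset in the hand.

```bash
cat > held.py <<'E'
from h import *
from bench import r
from scipy.optimize import least_squares
s=r.snapshot("side");t=r.sense()["tool_pos"];P=cloud(s);f=s["frame"].astype(int)
m=(f.min(2)>85)&(np.ptp(f,axis=2)<30)&(np.hypot(P[...,0]-t[0],P[...,1]-t[1])<48)&(P[...,2]>t[2]-25)&(P[...,2]<t[2]+75)
m=cv2.morphologyEx(m.astype(np.uint8),cv2.MORPH_OPEN,np.ones((3,3)))>0
q=P[m];print("tcp",t.round(1),m.sum(),"z rel tcp pct",(np.percentile(q[:,2],[0,1,5,50,95,99,100])-t[2]).round(1))
for a in range(-25,75,10):
    b=q[(q[:,2]-t[2]>=a)&(q[:,2]-t[2]<a+10)]
    if len(b)<20: continue
    fit=lambda R:least_squares(lambda c:np.hypot(b[:,0]-c[0],b[:,1]-c[1])-R,t[:2]+[0,10],loss="soft_l1")
    for R in(31,33):
        o=fit(R);print(a,len(b),"R",R,"centre-tcp",(o.x-t[:2]).round(1),"rms %.2f"%np.sqrt(np.mean(o.fun**2)))
E
python3 held.py
```

```text
tcp [ 616.2 -311.6  134. ] 971 z rel tcp pct [-14.4 -12.   -7.9  47.8  61.3  67.2  73.9]
-15 75 R 31 centre-tcp [-2.4  1.7] rms 0.55
-15 75 R 33 centre-tcp [-1.8  3.9] rms 0.80
-5 98 R 31 centre-tcp [-2.3  1.5] rms 0.56
-5 98 R 33 centre-tcp [-1.6  3.8] rms 0.80
5 98 R 31 centre-tcp [-2.3  1.6] rms 0.70
5 98 R 33 centre-tcp [-1.8  3.8] rms 0.84
15 90 R 31 centre-tcp [-2.4  1.5] rms 0.54
15 90 R 33 centre-tcp [-2.1  3.7] rms 0.67
25 66 R 31 centre-tcp [-2.4  1.5] rms 0.60
25 66 R 33 centre-tcp [-2.8  3.6] rms 0.65
35 46 R 31 centre-tcp [-2.8  1.5] rms 1.90
35 46 R 33 centre-tcp [-3.2  3.5] rms 1.83
45 65 R 31 centre-tcp [-3.6 -1. ] rms 3.62
45 65 R 33 centre-tcp [-4.2  1. ] rms 3.37
55 420 R 31 centre-tcp [-10.5   4.2] rms 7.24
55 420 R 33 centre-tcp [-12.5   5.5] rms 7.19
```

```bash
python3 to.py 570 -112 140 45.4 524.7 89.4 140 45.4
```

```text
t 5.18 [ 616.2 -311.6  134. ] [-90.4   0.2  45.4] F [ 0.5 -0.4 -3.6] gap 64.6 [-31.  23.  74.  -0.  83. -76.]
[ 0.3651 -0.0247  0.5768] [ 0.004  -0.0003 -0.0019]
[ 0.7368 -0.0294  1.1559] [ 0.004  -0.0003 -0.0019]
```

>>> move_arm:
  linear:
    - [0.015,-0.005,0.025]
    - [0.05,-0.01,0.08]
    - [0.1,-0.02,0.155]
    - [0.15,-0.02,0.235]
    - [0.205,-0.02,0.32]
    - [0.26,-0.02,0.405]
    - [0.315,-0.02,0.49]
    - [0.37,-0.02,0.575]
    - [0.425,-0.02,0.66]
    - [0.475,-0.02,0.74]
    - [0.515,-0.02,0.805]
    - [0.54,-0.02,0.845]
  twist:
    - [0,0,0]
    - [0,0,0]
    - [0,0,0]
    - [0,0,0]
    - [0,0,0]
    - [0,0,0]
    - [0,0,0]
    - [0,0,0]
    - [0,0,0]
    - [0,0,0]
    - [0,0,0]
    - [0,0,0]
  hand: [-1,-1,-1,-1,-1,-1,-1,-1,-1,-1,-1,-1]

```text
time: 6.18
tool_pos: [547.7, -15.2, 136.6]
tcp_rot: [-90.2, 0.2, 45.5]
ft_force: [-0.2, -0.2, -2.8]
finger_gap: 64.6
```

```bash
python3 to.py 524.7 89.4 120 45.4 524.7 89.4 60 45.4
```

```text
t 6.18 [547.7 -15.2 136.6] [-90.2   0.2  45.5] F [-0.2 -0.2 -2.8] gap 64.6 [ -7.   2.  98.  -0.  80. -52.]
[0.1951 0.0535 0.2995] [ 0.0024  0.0008 -0.0025]
[0.1959 0.2535 0.3002] [ 0.0024  0.0008 -0.0025]
```

>>> move_arm:
  linear:
    - [0.03,0.01,0.045]
    - [0.07,0.02,0.11]
    - [0.12,0.03,0.18]
    - [0.16,0.045,0.245]
    - [0.185,0.055,0.285]
    - [0.195,0.055,0.3]
    - [0.195,0.055,0.3]
    - [0.195,0.09,0.3]
    - [0.195,0.14,0.3]
    - [0.195,0.19,0.3]
    - [0.195,0.22,0.3]
    - [0.195,0.22,0.3]
  twist:
    - [0,0,0]
    - [0,0,0]
    - [0,0,0]
    - [0,0,0]
    - [0,0,0]
    - [0,0,0]
    - [0,0,0]
    - [0,0,0]
    - [0,0,0]
    - [0,0,0]
    - [0,0,0]
    - [0,0,0]
  hand: [-1,-1,-1,-1,-1,-1,-1,-1,-1,-1,-1,-1]

```text
time: 7.18
tool_pos: [522.7, 88.0, 66.9]
tcp_rot: [-90.0, 0.4, 45.4]
ft_force: [-1.4, -0.2, -4.0]
finger_gap: 64.6
```

```bash
python3 held.py | grep -v "R 33"; python3 to.py 524.7 89.4 50 45.4;  python3 - <<'E'
from bench import r
import cv2,numpy as np
a=[cv2.resize(r.snapshot(n)["frame"][y:y+140,x:x+160,::-1],None,fx=2.5,fy=2.5) for n,x,y in(("top",150,180),("side",170,140))]
cv2.imwrite("pics/pre.png",np.hstack(a))
E
```

```text
tcp [523.5  88.2  68.4] 647 z rel tcp pct [-17.5 -14.9 -10.1  37.1  58.9  66.   72.2]
-15 57 R 31 centre-tcp [-4.1  1.6] rms 1.26
-5 65 R 31 centre-tcp [-4.   1.7] rms 1.35
5 62 R 31 centre-tcp [-4.2  1.7] rms 1.06
15 69 R 31 centre-tcp [-4.   1.2] rms 1.28
25 57 R 31 centre-tcp [-3.8  1.4] rms 1.23
35 45 R 31 centre-tcp [-4.4  0.3] rms 2.90
45 65 R 31 centre-tcp [-3.8 -0.7] rms 4.30
55 213 R 31 centre-tcp [-16.2   2.6] rms 9.69
t 7.23 [523.5  88.2  68.4] [-90.1   0.4  45.4] F [-0.2  0.6 -3.3] gap 64.7 [  4.   3. 104.  -0.  73. -41.]
[ 0.0061  0.0614 -0.0001] [ 0.0012  0.     -0.0041]
```

View pics/pre.png

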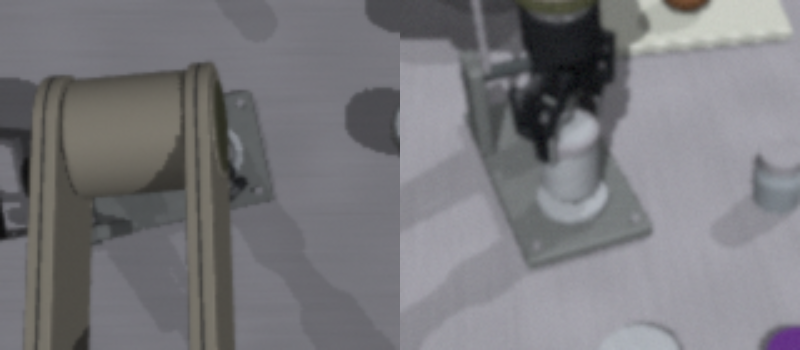

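The side view shows the canister hanging upright just above the platform, near centre, with the platform ring visible around its base at about (572,200). I lower it gently.

>>> move_arm:
  linear:
    - [0.007,0.012,0]
    - [0.007,0.024,0]
    - [0.007,0.036,0]
    - [0.007,0.046,0]
    - [0.007,0.052,0]
    - [0.007,0.056,0]
    - [0.007,0.058,0]
    - [0.007,0.058,0]
  twist:
    - [0,0,0]
    - [0,0,0]
    - [0,0,0]
    - [0,0,0]
    - [0,0,0]
    - [0,0,0]
    - [0,0,0]
    - [0,0,0]
  hand: [-1,-1,-1,-1,-1,-1,-1,-1]

```text
time: 8.0
tool_pos: [526.4, 90.1, 53.0]
tcp_rot: [-90.2, 0.2, 45.4]
ft_force: [0.9, 0.2, -3.4]
finger_gap: 64.4
```

```bash
python3 held.py | grep -v "R 33"; python3 to.py 525 89.6 49 45.4
```

```text
tcp [526.5  90.1  53.1] 804 z rel tcp pct [-24.9 -23.2 -19.7  22.   60.   63.9  74. ]
-25 161 R 31 centre-tcp [-5.1 -4.6] rms 4.08
-15 64 R 31 centre-tcp [-3.4  1.7] rms 2.55
-5 69 R 31 centre-tcp [-3.   1.5] rms 1.12
5 62 R 31 centre-tcp [-3.   1.9] rms 1.23
15 64 R 31 centre-tcp [-3.1  1.8] rms 1.18
25 53 R 31 centre-tcp [-3.2  1.6] rms 1.13
35 44 R 31 centre-tcp [-3.3  1.4] rms 2.41
45 60 R 31 centre-tcp [-1.9 -0. ] rms 3.29
55 220 R 31 centre-tcp [-14.8   2.3] rms 9.58
t 8.05 [526.5  90.1  53.1] [-90.2   0.2  45.4] F [ 0.9 -0.4 -2.6] gap 64.5 [  4.   4. 104.  -0.  71. -41.]
[-0.0048  0.0137  0.0024] [ 0.0026  0.0004 -0.0023]
```

>>> move_arm:
  linear:
    - [-0.004,0.004,0]
    - [-0.004,0.008,0]
    - [-0.004,0.011,0]
    - [-0.004,0.013,0]
    - [-0.004,0.015,0]
    - [-0.004,0.015,0]
  twist:
    - [0,0,0]
    - [0,0,0]
    - [0,0,0]
    - [0,0,0]
    - [0,0,0]
    - [0,0,0]
  hand: [-1,-1,-1,-1,-1,-1]

```text
time: 8.55
tool_pos: [525.9, 89.3, 49.7]
tcp_rot: [-90.3, 0.2, 45.4]
ft_force: [-4.4, 0.2, 7.0]
finger_gap: 64.1
```

Contact is made (7 N up). I open gradually.

>>> move_arm:
  linear:
    - [0,-0.003,0]
    - [0,-0.003,0]
    - [0,-0.003,0]
    - [0,-0.003,0]
    - [0,-0.003,0]
    - [0,-0.003,0]
    - [0,-0.003,0]
    - [0,-0.003,0]
  twist:
    - [0,0,0]
    - [0,0,0]
    - [0,0,0]
    - [0,0,0]
    - [0,0,0]
    - [0,0,0]
    - [0,0,0]
    - [0,0,0]
  hand: [0.5,0.55,0.6,0.7,0.8,1,1,1]

```text
time: 9.22
tool_pos: [525.9, 89.3, 50.5]
tcp_rot: [-90.3, 0.2, 45.4]
ft_force: [-0.0, -0.7, 0.1]
finger_gap: 85.5
```

```bash
python3 held.py | grep -v "R 33"|head -6; python3 to.py 525 89.6 180 45.4
```

```text
tcp [525.9  89.3  50.5] 803 z rel tcp pct [-25.  -21.9 -17.9  24.8  59.1  60.3  63.2]
-25 87 R 31 centre-tcp [-4.9 -5.3] rms 3.38
-15 122 R 31 centre-tcp [-3.2  0.2] rms 3.53
-5 70 R 31 centre-tcp [-2.7  2. ] rms 1.41
5 63 R 31 centre-tcp [-2.7  2. ] rms 1.41
15 60 R 31 centre-tcp [-3.   1.7] rms 1.16
t 9.27 [525.9  89.3  50.5] [-90.2   0.2  45.4] F [0.3 0.4 0.7] gap 85.2 [  4.   4. 105.  -0.  71. -41.]
[-0.0029 -0.4315  0.0009] [ 0.0028  0.0004 -0.0021]
```

>>> move_arm:
  linear:
    - [0,-0.04,0]
    - [0,-0.1,0]
    - [0,-0.2,0]
    - [0,-0.32,0]
    - [0,-0.45,0]
    - [0,-0.55,0]
    - [-0.15,-0.6,-0.15]
    - [-0.25,-0.65,-0.25]
    - [-0.33,-0.7,-0.33]
    - [-0.42,-0.7,-0.42]
    - [-0.48,-0.7,-0.48]
    - [-0.48,-0.7,-0.48]
  twist:
    - [0,0,0]
    - [0,0,0]
    - [0,0,0]
    - [0,0,0]
    - [0,0,0]
    - [0,0,0]
    - [0,0,0]
    - [0,0,0]
    - [0,0,0]
    - [0,0,0]
    - [0,0,0]
    - [0,0,0]
  hand: [1,1,1,1,1,1,1,1,1,1,1,1]

```text
time: 10.27
tool_pos: [527.1, -120.0, 263.8]
tcp_rot: [-90.5, 0.3, 45.1]
ft_force: [1.2, 0.8, -0.2]
finger_gap: 85.6
```

```bash
cat > chk.py <<'E'
from h import *
from bench import r
import sys
for n in("top","side"):
    s=r.snapshot(n);P=cloud(s);Z=P[...,2]
    cv2.imwrite(f"pics/{sys.argv[1]}_{n}.png",s["frame"][:,:,::-1])
    near=np.hypot(P[...,0]-522.3,P[...,1]-91)<50
    for nm,m in(("plat",near&(Z>29)&(Z<41)),("lid",near&(Z>93)&(Z<118))):
        k,L,st,_=cv2.connectedComponentsWithStats(m.astype(np.uint8))
        if k<2: print(n,nm,"none");continue
        i=1+np.argmax(st[1:,4]);c,d=circ(P,L==i);print(n,nm,st[i,4],"c",c.round(1),"d %.1f"%d,"z med %.1f"%np.nanmedian(Z[L==i]))
    print(n,"tin",np.nanmedian(P[(np.hypot(P[...,0]-553.5,P[...,1]+167)<50)&(Z>68)&(Z<80)],0).round(1),"shaker",np.nanmedian(P[(np.hypot(P[...,0]-450,P[...,1]+317)<40)&(Z>76)&(Z<90)],0).round(1))
E
python3 chk.py placed; python3 to.py 525 90 270 45.4
python3 -c "
import cv2,numpy as np
a=[cv2.resize(cv2.imread(f'pics/placed_{n}.png')[y:y+140,x:x+160],None,fx=2.5,fy=2.5) for n,x,y in(('top',150,180),('side',170,140))]
cv2.imwrite('pics/placed.png',np.hstack(a))"
```

```text
top plat 98 c [523.2  93. ] d 70.3 z med 34.7
top lid 426 c [523.6  91.6] d 63.5 z med 107.1
top tin [nan nan nan] shaker [ 450.3 -315.2   80.1]
side plat 170 c [522.3  89. ] d 68.4 z med 36.2
side lid 349 c [524.9  88.2] d 57.7 z med 107.8
side tin [ 552.5 -171.    73.2] shaker [ 449.8 -320.9   81.2]
t 10.37 [ 527.1 -114.9  262.6] [-90.3   0.2  45.2] F [-0.2  0.3 -0. ] gap 85.4 [-18.  -3.  89.  -0.  93. -63.]
[ 0.4798 -0.0285  0.486 ] [ 0.0032 -0.002  -0.0019]
  return np.nanmean(a, axis, out=out, keepdims=keepdims)
```

View pics/placed.png

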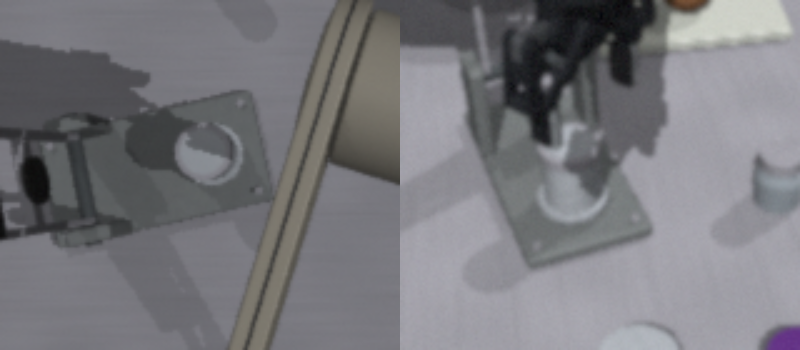

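The top view shows the canister upright on the platform with an even ring visible around it (about 207,152). It is offset by about 1 mm. Now I go up and over to the lever bar.

```bash
python3 to.py 505 100 410 102 488.6 249.2 400 102
```

```text
t 10.37 [ 527.1 -114.9  262.6] [-90.3   0.2  45.2] F [-0.2  0.3 -0. ] gap 85.4 [-18.  -3.  89.  -0.  93. -63.]
[ 0.4552 -0.4955  0.5544] [ 0.002  -0.6309 -0.0033]
[ 0.7698 -0.465   0.9437] [ 0.002  -0.6309 -0.0033]
```

>>> move_arm:
  linear:
    - [0.03,-0.08,0.04]
    - [0.08,-0.17,0.1]
    - [0.15,-0.25,0.18]
    - [0.22,-0.33,0.27]
    - [0.3,-0.4,0.37]
    - [0.38,-0.46,0.46]
    - [0.46,-0.495,0.56]
    - [0.53,-0.495,0.65]
    - [0.61,-0.49,0.75]
    - [0.69,-0.48,0.85]
    - [0.75,-0.465,0.92]
    - [0.77,-0.465,0.944]
  twist:
    - [0,-0.07,0]
    - [0,-0.14,0]
    - [0,-0.21,0]
    - [0,-0.28,0]
    - [0,-0.35,0]
    - [0,-0.42,0]
    - [0,-0.49,0]
    - [0,-0.56,0]
    - [0,-0.63,0]
    - [0,-0.63,0]
    - [0,-0.63,0]
    - [0,-0.63,0]
  hand: [1,1,1,0.8,0.6,0.4,0.3,0.3,0.3,0.3,0.3,0.3]

```text
time: 11.37
tool_pos: [486.0, 254.5, 399.0]
tcp_rot: [-89.9, 0.3, 102.3]
ft_force: [1.0, 0.2, -0.2]
finger_gap: 55.6
```

```bash
python3 to.py 488.6 249.2 318 102
```

```text
t 11.37 [486.  254.5 399. ] [-89.9   0.3 102.3] F [ 1.   0.2 -0.2] gap 55.6 [ 22.   0.  72.  -0. 108. -80.]
[-0.0177  0.27   -0.005 ] [-0.0011  0.0029 -0.0028]
```

>>> move_arm:
  linear:
    - [-0.017,0.04,-0.005]
    - [-0.017,0.1,-0.005]
    - [-0.017,0.16,-0.005]
    - [-0.017,0.22,-0.005]
    - [-0.017,0.26,-0.005]
    - [-0.017,0.27,-0.005]
    - [-0.017,0.27,-0.005]
  twist:
    - [0,0,0]
    - [0,0,0]
    - [0,0,0]
    - [0,0,0]
    - [0,0,0]
    - [0,0,0]
    - [0,0,0]
  hand: [0.3,0.3,0.3,0.3,0.3,0.3,0.3]

```text
time: 11.95
tool_pos: [487.7, 249.5, 317.3]
tcp_rot: [-89.8, 0.3, 102.3]
ft_force: [0.2, -0.9, 1.0]
finger_gap: 55.5
```

```bash
python3 to.py 488.6 249.2 317 102;  python3 - <<'E'
from bench import r
import cv2,numpy as np
a=[cv2.resize(r.snapshot(n)["frame"][y:y+160,x:x+160,::-1],None,fx=2.5,fy=2.5) for n,x,y in(("top",110,160),("side",150,50))]
cv2.imwrite("pics/bar.png",np.hstack(a))
E
```

```text
t 11.95 [487.7 249.5 317.3] [-89.8   0.3 102.3] F [ 0.2 -0.9  1. ] gap 55.5 [ 22.  -1.  82.  -0.  99. -80.]
[-0.0015  0.0009 -0.0026] [-0.0022  0.0032 -0.003 ]
```

View pics/bar.png

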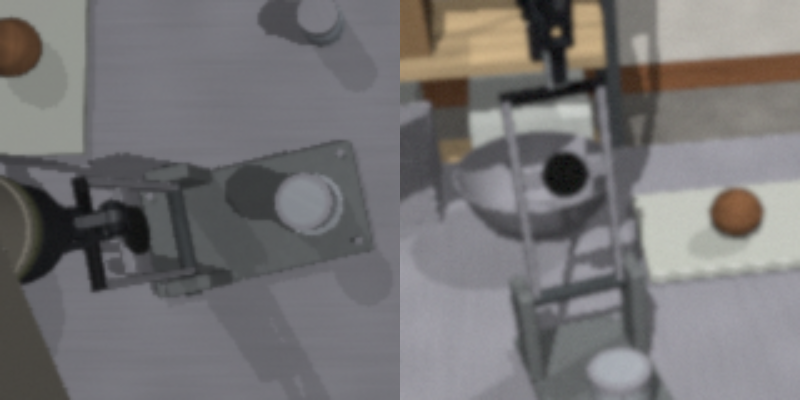

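The side view has the finger tip ending near the bar line at (550,93), so I can't tell whether the fingers straddle it. I'll check with projections and depth.

```bash
python3 - <<'E'
from h import *
from bench import r
for n,x,y in(("side",150,50),("top",110,160)):
    s=r.snapshot(n);P=cloud(s)
    def pr(X):
        c=s["R"]@np.array(X,float)+s["t"];q=s["intrinsics"]@c;return ((q[:2]/q[2]-[x,y])*2.5).round(0)+([400,0] if n=="side" else [0,0])
    ux=np.array([-.208,.978,0]);b=np.array([488.6,249.4,336])
    print(n,"bar",pr(b),"bar ends",pr(b+44*np.array([.978,.208,0])),pr(b-44*np.array([.978,.208,0])),"tcp",pr([487.7,249.5,317]),"near tip",pr([487.7,249.5,325]-35*ux),"far tip",pr([487.7,249.5,325]+35*ux))
    q=P[(P[...,2]>300)&(P[...,2]<430)&(np.hypot(P[...,0]-488,P[...,1]-249)<100)]
    for a in range(300,430,10):
        b_=q[(q[:,2]>=a)&(q[:,2]<a+10)]
        if len(b_): d=(b_[:,:2]-[488.6,249.4]); X=d@ux[:2];Y=d@[.978,.208]; m=abs(Y)<30; print(a,len(b_),"X pct",np.percentile(X[m],[0,10,25,50,75,90,100]).round(0) if m.any() else "")
E
```

```text
side bar [552.  92.] bar ends [594.  85.] [508. 100.] tcp [553. 110.] near tip [562. 118.] far tip [542.  88.]
300 32 X pct 
310 34 X pct 
320 31 X pct 
330 140 X pct [-10.  -8.  -7.  -5.  -4.  -3.  -1.]
340 110 X pct [-9. -8. -6. -4. -2.  0.  5.]
350 11 X pct [-35. -34. -34. -30.  28.  29.  30.]
360 56 X pct [-41. -40. -37. -33.  27.  29.  36.]
370 56 X pct [-43. -41. -39. -35.  27.  29.  31.]
380 66 X pct [-44. -42. -40. -35.  28.  30.  36.]
390 45 X pct [-45. -43. -41. -33.  28.  33.  35.]
400 56 X pct [-61. -59. -58. -40.  29.  38.  54.]
410 75 X pct [-62. -61. -60. -53. -34.  25.  57.]
420 82 X pct [-64. -63. -61. -35. -18.  21.  61.]
top bar [ 90. 232.] bar ends [ 81. 185.] [ 99. 281.] tcp [ 97. 234.] near tip [132. 225.] far tip [ 56. 242.]
300 10 X pct 
310 20 X pct 
320 13 X pct 
330 74 X pct [-6. -5. -5. -4. -3.  7.  8.]
340 142 X pct [-6. -4. -2.  0.  2.  4.  6.]
360 3 X pct [-34. -34. -33. -33. -30. -29. -28.]
370 2 X pct [-33. -32. -32. -30. -29. -28. -27.]
400 22 X pct [-58. -58. -48. -38. -33. -31. -30.]
410 26 X pct [-61. -60. -57. -36. -34. -33. -32.]
420 47 X pct [-61. -40. -32. -31. -29. -27. -18.]
```

Both views put the open fingertips at z≈350, above the bar (336). They sit about 27 mm higher than the stated TCP offset implies. I go 30 mm lower and check before closing.

>>> move_arm:
  linear:
    - [0,0.03,0]
    - [0,0.06,0]
    - [0,0.085,0]
    - [0,0.1,0]
    - [0,0.1,0]
    - [0,0.1,0]
  twist:
    - [0,0,0]
    - [0,0,0]
    - [0,0,0]
    - [0,0,0]
    - [0,0,0]
    - [0,0,0]
  hand: [0.3,0.3,0.3,0.3,0.3,0.3]

```text
time: 12.65
tool_pos: [488.8, 249.4, 288.9]
tcp_rot: [-90.0, 0.2, 102.3]
ft_force: [0.6, -0.1, -1.0]
finger_gap: 56.1
```

```bash
python3 to.py 488.6 249.2 287 102;  python3 - <<'E'
from bench import r
import cv2,numpy as np
a=[cv2.resize(r.snapshot(n)["frame"][y:y+100,x:x+100,::-1],None,fx=4,fy=4,interpolation=cv2.INTER_CUBIC) for n,x,y in(("top",110,200),("side",165,40))]
cv2.imwrite("pics/bar2.png",cv2.convertScaleAbs(np.hstack(a),alpha=1.8))
E
```

```text
t 12.65 [488.8 249.4 288.9] [-90.    0.2 102.3] F [ 0.6 -0.1 -1. ] gap 56.1 [ 22.  -2.  85.  -0.  96. -80.]
[-0.0004  0.0064  0.0006] [-0.0004  0.0029 -0.0027]
```

View pics/bar2.png

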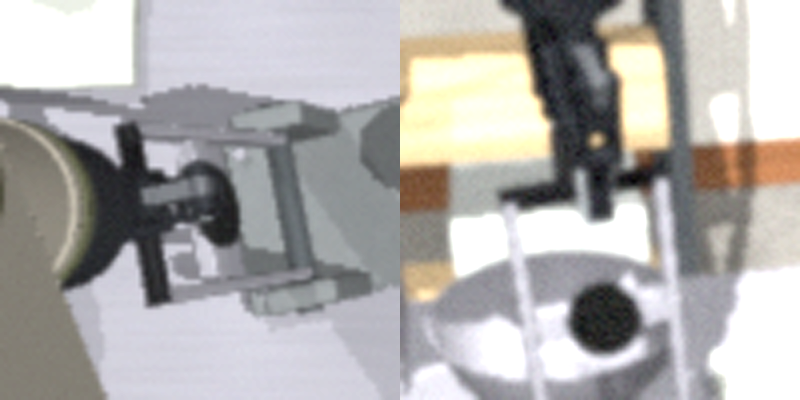

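The near finger now hangs in front of the bar, its tip just below it at (600,218). I narrow the fingers without touching the bar and measure the tip height.

>>> move_arm:
  linear:
    - [0,0.02,0]
    - [0,0.02,0]
    - [0,0.02,0]
    - [0,0.02,0]
    - [0,0.02,0]
  twist:
    - [0,0,0]
    - [0,0,0]
    - [0,0,0]
    - [0,0,0]
    - [0,0,0]
  hand: [0,-0.2,-0.4,-0.4,-0.4]

```text
time: 13.17
tool_pos: [489.2, 249.5, 284.0]
tcp_rot: [-90.1, 0.2, 102.3]
ft_force: [-0.1, -0.1, 0.1]
finger_gap: 25.9
```

```bash
cat > tip.py <<'E'
from h import *
from bench import r
t=r.sense();print(t["tool_pos"].round(1),t["ft_force"].round(1),"gap %.1f"%t["finger_gap"])
s=r.snapshot("side");P=cloud(s)
d=P[...,:2]-[488.6,249.4];X=d@np.array([-.208,.978]);Y=d@np.array([.978,.208])
m=(abs(Y)<25)&(abs(X)<60)&(P[...,2]>270)&(P[...,2]<400)
for a in range(290,400,5):
    b=m&(P[...,2]>=a)&(P[...,2]<a+5)
    if b.any(): print(a,b.sum(),"X",np.percentile(X[b],[0,25,50,75,100]).round(0),"Y",np.percentile(Y[b],[0,50,100]).round(0))
E
python3 tip.py
```

```text
[489.2 249.5 284. ] [-0.1 -0.1  0.1] gap 25.9
315 7 X [-21. -20. -18. -17. -15.] Y [-9.  2. 10.]
320 10 X [-22. -19. -18. -18.  14.] Y [-11.  -6.  10.]
325 16 X [-27. -26. -24. -20. -15.] Y [-12.  -2.  10.]
330 30 X [-28. -24. -20.  -7.  -2.] Y [-23.  -3.  22.]
335 40 X [-29. -26.  -8.  -6.  20.] Y [-24.  -7.  22.]
340 52 X [-29. -21.  -5.  -2.  15.] Y [-24.  -7.  24.]
345 27 X [-30. -25. -23. -12.  18.] Y [-23.  -5.   9.]
350 21 X [-28. -26. -20. -15.  15.] Y [-12.  -7.  10.]
355 13 X [-29. -28. -24.  16.  18.] Y [-12.  -8.   5.]
360 10 X [-41. -13.  15.  17.  21.] Y [-13. -11.  12.]
365 33 X [-48. -44. -42. -12.  39.] Y [-14. -10.  11.]
370 37 X [-49. -45. -43. -31.  39.] Y [-13.  -4.  11.]
375 21 X [-50. -47. -43. -39.  17.] Y [-13.  -8.  11.]
380 24 X [-53. -50. -39. -22.  55.] Y [-17. -11.  10.]
385 43 X [-57. -52. -24. -15.  49.] Y [-18. -10.  11.]
390 38 X [-58. -56. -52. -15.  57.] Y [-18. -10.  10.]
395 32 X [-59. -57. -25. -15.  55.] Y [-18. -12.  10.]
```

The tips are now at z≈316, 20 mm past the bar centre, with the pads centred about the bar. I close.

>>> move_arm:
  linear:
    - [0,0,0]
    - [0,0,0]
    - [0,0,0]
    - [0,0,0]
    - [0,0,0]
    - [0,0,0]
  twist:
    - [0,0,0]
    - [0,0,0]
    - [0,0,0]
    - [0,0,0]
    - [0,0,0]
    - [0,0,0]
  hand: [-0.6,-0.8,-1,-1,-1,-1]
  force: 50

```text
time: 13.72
tool_pos: [489.3, 249.7, 284.4]
tcp_rot: [-90.1, 0.2, 102.3]
ft_force: [-0.5, 1.0, 2.2]
finger_gap: 12.3
```

```bash
python3 tip.py | head -12
```

```text
[489.3 249.7 284.4] [-0.5  1.   2.2] gap 12.3
315 5 X [-14. -11. -10.  -9.  10.] Y [-8. -4.  7.]
320 14 X [-17. -13. -13. -12.   4.] Y [-11.  -3.   9.]
325 14 X [-22. -18. -18. -15.   4.] Y [-12.  -3.   9.]
330 29 X [-22. -17. -13.  -6.  -3.] Y [-21.  -1.  25.]
335 43 X [-22. -18.  -9.  -7.  -1.] Y [-24.  -2.  25.]
340 48 X [-22. -13.  -6.  -3.   7.] Y [-24.  -7.  25.]
345 24 X [-21. -19. -17. -12.   8.] Y [-12.  -3.  24.]
350 18 X [-23. -20. -17. -15.   9.] Y [-11.  -5.   9.]
355 11 X [-23. -16.   6.  11.  20.] Y [-13. -10.   5.]
360 9 X [-34. -31. -16.   8.  12.] Y [-13. -12.   9.]
365 29 X [-40. -37. -35. -13.  32.] Y [-14.  -9.  11.]
```

Gripped. I work out the arc waypoints for a slow pull, keeping the tool vertical so the bar turns in the pads.

```bash
cat > arc.py <<'E'
# arc.py th0 th1 n [dz]: rows of normalised shifts to take the bar from lever angle th0 to th1
import sys
from to import *
t0,t1,n=float(sys.argv[1]),float(sys.argv[2]),int(sys.argv[3]);dz=float(sys.argv[4]) if len(sys.argv)>4 else 0
s=r.sense();ux=np.array([-.208,.978,0])
P0=np.array([522.3,91,0])
def bar(th): return P0+(140+225*np.sin(.1-th))*ux+[0,0,112+225*np.cos(.1-th)]
OFF=np.array([489.3,249.7,284.4])-bar(0)
b=s["tool_pos"]-OFF; X=(b-P0)@ux
print("t %.2f"%s["time"],s["tool_pos"].round(1),s["tcp_rot"].round(1),"F",s["ft_force"].round(1),"gap %.1f"%s["finger_gap"],"theta %.3f"%(.1-np.arctan2(X-140,b[2]-112)),"rad %.1f"%np.hypot(X-140,b[2]-112))
w=rel(bar(t0)+OFF,102.3,s)[1];print("twist",w)
print([rel(bar(t)+OFF+[0,0,dz],102.3,s)[0].round(3).tolist() for t in np.linspace(t0,t1,n+1)[1:]])
E
python3 arc.py 0 0.4 12
```

```text
t 13.77 [489.3 249.7 284.4] [-90.1   0.2 102.3] F [-0.3  0.5  2.6] gap 12.4 theta 0.000 rad 225.0
twist [ 0.001  -0.0004 -0.0024]
[[-0.025, -0.002, 0.0], [-0.05, -0.003, 0.0], [-0.075, -0.004, 0.0], [-0.1, -0.003, 0.0], [-0.125, -0.002, 0.001], [-0.15, 0.0, 0.001], [-0.174, 0.004, 0.001], [-0.199, 0.007, 0.001], [-0.224, 0.012, 0.001], [-0.248, 0.017, 0.001], [-0.272, 0.024, 0.001], [-0.296, 0.031, 0.002]]
```

>>> move_arm:
  linear:
    - [-0.02,-0.002,0]
    - [-0.045,-0.003,0]
    - [-0.07,-0.004,0]
    - [-0.1,-0.003,0]
    - [-0.125,-0.002,0]
    - [-0.15,0,0]
    - [-0.175,0.004,0]
    - [-0.2,0.007,0]
    - [-0.225,0.012,0]
    - [-0.25,0.017,0]
    - [-0.272,0.024,0]
    - [-0.295,0.031,0]
  twist:
    - [0,0,0]
    - [0,0,0]
    - [0,0,0]
    - [0,0,0]
    - [0,0,0]
    - [0,0,0]
    - [0,0,0]
    - [0,0,0]
    - [0,0,0]
    - [0,0,0]
    - [0,0,0]
    - [0,0,0]
  hand: [-1,-1,-1,-1,-1,-1,-1,-1,-1,-1,-1,-1]

```text
time: 14.77
tool_pos: [508.2, 162.1, 275.2]
tcp_rot: [-90.1, 0.2, 102.2]
ft_force: [-3.4, 1.0, 3.5]
finger_gap: 12.3
```

```bash
python3 arc.py 0.4 0.85 12
```

```text
t 14.77 [508.2 162.1 275.2] [-90.1   0.2 102.2] F [-3.4  1.   3.5] gap 12.3 theta 0.403 rad 225.0
twist [ 0.0008 -0.0007 -0.0026]
[[-0.024, 0.008, 0.001], [-0.051, 0.018, 0.001], [-0.077, 0.029, 0.001], [-0.102, 0.041, 0.001], [-0.127, 0.054, 0.001], [-0.152, 0.067, 0.002], [-0.176, 0.082, 0.002], [-0.199, 0.098, 0.002], [-0.222, 0.114, 0.002], [-0.244, 0.131, 0.002], [-0.266, 0.149, 0.002], [-0.287, 0.168, 0.002]]
```

Following the arc nicely with low forces, so I continue.

>>> move_arm:
  linear:
    - [-0.024,0.008,0.001]
    - [-0.05,0.018,0.001]
    - [-0.077,0.029,0.001]
    - [-0.102,0.041,0.001]
    - [-0.127,0.054,0.001]
    - [-0.152,0.067,0.002]
    - [-0.176,0.082,0.002]
    - [-0.2,0.098,0.002]
    - [-0.222,0.114,0.002]
    - [-0.244,0.131,0.002]
    - [-0.266,0.149,0.002]
    - [-0.287,0.168,0.002]
  twist:
    - [0,0,0]
    - [0,0,0]
    - [0,0,0]
    - [0,0,0]
    - [0,0,0]
    - [0,0,0]
    - [0,0,0]
    - [0,0,0]
    - [0,0,0]
    - [0,0,0]
    - [0,0,0]
    - [0,0,0]
  hand: [-1,-1,-1,-1,-1,-1,-1,-1,-1,-1,-1,-1]

```text
time: 15.77
tool_pos: [526.1, 77.0, 224.7]
tcp_rot: [-90.1, 0.2, 102.2]
ft_force: [2.6, 2.7, 2.4]
finger_gap: 12.6
```

```bash
python3 arc.py 0.85 1.3 12
```

```text
t 15.77 [526.1  77.  224.7] [-90.1   0.2 102.2] F [2.6 2.7 2.4] gap 12.6 theta 0.854 rad 225.2
twist [ 0.0009 -0.0006 -0.0027]
[[-0.018, 0.018, 0.0], [-0.037, 0.038, 0.0], [-0.056, 0.06, 0.001], [-0.073, 0.081, 0.001], [-0.09, 0.104, 0.001], [-0.106, 0.127, 0.001], [-0.122, 0.15, 0.001], [-0.136, 0.175, 0.001], [-0.15, 0.199, 0.001], [-0.162, 0.225, 0.001], [-0.174, 0.25, 0.001], [-0.184, 0.276, 0.002]]
```

>>> move_arm:
  linear:
    - [-0.018,0.018,0]
    - [-0.037,0.038,0]
    - [-0.056,0.06,0]
    - [-0.073,0.081,0.001]
    - [-0.09,0.104,0.001]
    - [-0.106,0.127,0.001]
    - [-0.122,0.15,0.001]
    - [-0.136,0.175,0.001]
    - [-0.15,0.2,0.001]
    - [-0.162,0.225,0.001]
    - [-0.174,0.25,0.001]
    - [-0.184,0.276,0.002]
  twist:
    - [0,0,0]
    - [0,0,0]
    - [0,0,0]
    - [0,0,0]
    - [0,0,0]
    - [0,0,0]
    - [0,0,0]
    - [0,0,0]
    - [0,0,0]
    - [0,0,0]
    - [0,0,0]
    - [0,0,0]
  hand: [-1,-1,-1,-1,-1,-1,-1,-1,-1,-1,-1,-1]

```text
time: 16.77
tool_pos: [537.5, 22.6, 141.3]
tcp_rot: [-90.1, 0.2, 102.2]
ft_force: [1.4, 4.7, 3.7]
finger_gap: 12.9
```

```bash
python3 arc.py 1.3 1.58 10
```

```text
t 16.77 [537.5  22.6 141.3] [-90.1   0.2 102.2] F [1.4 4.7 3.7] gap 12.9 theta 1.303 rad 224.8
twist [ 0.001  -0.0006 -0.0024]
[[-0.007, 0.017, -0.0], [-0.014, 0.037, -0.0], [-0.02, 0.057, -0.0], [-0.026, 0.078, -0.0], [-0.03, 0.098, 0.0], [-0.035, 0.118, 0.0], [-0.039, 0.139, 0.0], [-0.042, 0.16, 0.0], [-0.045, 0.181, 0.0], [-0.047, 0.202, 0.0]]
```

>>> move_arm:
  linear:
    - [-0.007,0.017,0]
    - [-0.014,0.037,0]
    - [-0.02,0.057,0]
    - [-0.026,0.078,0]
    - [-0.03,0.098,0]
    - [-0.035,0.118,0]
    - [-0.039,0.139,0]
    - [-0.042,0.16,0]
    - [-0.045,0.181,0]
    - [-0.047,0.2,0]
  twist:
    - [0,0,0]
    - [0,0,0]
    - [0,0,0]
    - [0,0,0]
    - [0,0,0]
    - [0,0,0]
    - [0,0,0]
    - [0,0,0]
    - [0,0,0]
    - [0,0,0]
  hand: [-1,-1,-1,-1,-1,-1,-1,-1,-1,-1]

```text
time: 17.6
tool_pos: [540.4, 8.9, 80.7]
tcp_rot: [-90.1, 0.2, 102.3]
ft_force: [-0.5, 6.8, 5.5]
finger_gap: 12.3
```

```bash
python3 arc.py 1.58 1.67 9;python3 chk.py near 2>/dev/null
```

```text
t 17.60 [540.4   8.9  80.7] [-90.1   0.2 102.3] F [-0.5  6.8  5.5] gap 12.3 theta 1.581 rad 224.6
twist [ 0.0008 -0.0005 -0.0019]
[[-0.002, 0.007, -0.0], [-0.002, 0.014, -0.0], [-0.003, 0.022, -0.0], [-0.003, 0.029, -0.0], [-0.004, 0.037, -0.0], [-0.004, 0.044, -0.0], [-0.004, 0.052, -0.0], [-0.004, 0.059, -0.0], [-0.004, 0.067, -0.0]]
top plat 19 c [492.8  73.6] d 16.3 z med 34.5
top lid 12 c [497.5 108.3] d 10.0 z med 105.0
top tin [ 553.8 -165.9   71.8] shaker [ 450.3 -314.8   80.3]
side plat 150 c [521.6  87.6] d 66.3 z med 35.4
side lid 135 c [511.   75.3] d 33.3 z med 106.9
side tin [ 552.6 -170.3   73.2] shaker [ 449.3 -321.6   81.4]
```

>>> move_arm:
  linear:
    - [-0.002,0.007,0]
    - [-0.002,0.014,0]
    - [-0.003,0.022,0]
    - [-0.003,0.029,0]
    - [-0.004,0.037,0]
    - [-0.004,0.044,0]
    - [-0.004,0.052,0]
    - [-0.004,0.06,0]
    - [-0.004,0.067,0]
    - [-0.004,0.067,0]
  twist:
    - [0,0,0]
    - [0,0,0]
    - [0,0,0]
    - [0,0,0]
    - [0,0,0]
    - [0,0,0]
    - [0,0,0]
    - [0,0,0]
    - [0,0,0]
    - [0,0,0]
  hand: [-1,-1,-1,-1,-1,-1,-1,-1,-1,-1]

```text
time: 18.53
tool_pos: [540.7, 8.1, 61.7]
tcp_rot: [-90.1, 0.1, 102.3]
ft_force: [-8.6, 6.1, 18.5]
finger_gap: 12.3
```

```bash
python3 arc.py 1.67 1.70 6
```

```text
t 18.53 [540.7   8.1  61.7] [-9.010e+01  1.000e-01  1.023e+02] F [-8.6  6.1 18.5] gap 12.3 theta 1.666 rad 224.6
twist [ 0.0007 -0.0003 -0.0016]
[[-0.001, 0.007, 0.0], [-0.001, 0.011, 0.0], [-0.001, 0.015, 0.0], [-0.001, 0.018, 0.0], [-0.001, 0.022, 0.0], [-0.001, 0.026, 0.0]]
```

>>> move_arm:
  linear:
    - [0,0.005,0]
    - [0,0.01,0]
    - [0,0.014,0]
    - [0,0.014,0]
  twist:
    - [0,0,0]
    - [0,0,0]
    - [0,0,0]
    - [0,0,0]
  hand: [-1,-1,-1,-1]

```text
time: 18.87
tool_pos: [540.9, 8.1, 61.3]
tcp_rot: [-90.1, 0.2, 102.3]
ft_force: [-20.3, 4.5, 38.1]
finger_gap: 12.4
```

```bash
python3 arc.py 1.67 1.71 4
```

```text
t 18.87 [540.9   8.1  61.3] [-90.1   0.2 102.3] F [-20.3   4.5  38.1] gap 12.4 theta 1.667 rad 224.6
twist [ 0.0007 -0.     -0.0018]
[[-0.001, 0.009, 0.001], [-0.001, 0.017, 0.001], [-0.001, 0.024, 0.001], [-0.001, 0.032, 0.001]]
```

The force doubled to 38 N with no further travel, at theta 1.667, so the lid is home. Now I bring the lever slowly back.

```bash
python3 arc.py 1.67 1.4 12
```

```text
t 18.87 [540.9   8.1  61.3] [-90.1   0.2 102.3] F [-20.3   4.5  38.1] gap 12.4 theta 1.667 rad 224.6
twist [ 0.0007 -0.     -0.0018]
[[-0.001, -0.015, 0.001], [-0.001, -0.032, 0.001], [0.0, -0.049, 0.0], [0.002, -0.066, 0.0], [0.003, -0.082, 0.0], [0.005, -0.099, 0.0], [0.008, -0.116, 0.0], [0.011, -0.132, 0.0], [0.014, -0.149, 0.0], [0.017, -0.165, 0.0], [0.021, -0.182, 0.0], [0.026, -0.198, 0.0]]
```

>>> move_arm:
  linear:
    - [0,-0.005,0]
    - [0,-0.02,0]
    - [0,-0.04,0]
    - [0.002,-0.06,0]
    - [0.003,-0.08,0]
    - [0.005,-0.099,0]
    - [0.008,-0.116,0]
    - [0.011,-0.132,0]
    - [0.014,-0.149,0]
    - [0.017,-0.165,0]
    - [0.021,-0.182,0]
    - [0.026,-0.198,0]
  twist:
    - [0,0,0]
    - [0,0,0]
    - [0,0,0]
    - [0,0,0]
    - [0,0,0]
    - [0,0,0]
    - [0,0,0]
    - [0,0,0]
    - [0,0,0]
    - [0,0,0]
    - [0,0,0]
    - [0,0,0]
  hand: [-1,-1,-1,-1,-1,-1,-1,-1,-1,-1,-1,-1]

```text
time: 19.87
tool_pos: [538.9, 15.8, 120.3]
tcp_rot: [-90.0, 0.2, 102.3]
ft_force: [0.8, 10.7, -0.9]
finger_gap: 12.0
```

```bash
python3 chk.py ret1 2>/dev/null; python3 arc.py 1.4 1.03 12
```

```text
top plat 22 c [492.9  80.1] d 18.0 z med 35.3
top lid 10 c [495.7  81.6] d 8.3 z med 100.4
top tin [ 553.7 -165.8   72. ] shaker [ 450.1 -315.1   80.1]
side plat 170 c [522.3  89.6] d 68.7 z med 35.8
side lid 142 c [520.3  71.7] d 38.6 z med 101.3
side tin [ 552.9 -170.9   73.1] shaker [ 449.7 -321.1   81. ]
t 19.97 [538.9  16.1 120.9] [-90.    0.2 102.3] F [-0.   4.3  0.5] gap 12.2 theta 1.399 rad 224.6
twist [ 0.0005  0.0002 -0.0018]
[[0.005, -0.022, -0.0], [0.012, -0.044, -0.0], [0.02, -0.065, -0.0], [0.029, -0.087, -0.0], [0.038, -0.108, -0.0], [0.048, -0.129, -0.001], [0.058, -0.15, -0.001], [0.069, -0.17, -0.001], [0.081, -0.19, -0.001], [0.093, -0.209, -0.001], [0.106, -0.229, -0.001], [0.119, -0.247, -0.001]]
```

Lid top is now at z≈101 (home; it was about 107.5). I continue up.

>>> move_arm:
  linear:
    - [0.005,-0.022,0]
    - [0.012,-0.044,0]
    - [0.02,-0.065,0]
    - [0.029,-0.087,0]
    - [0.038,-0.108,0]
    - [0.048,-0.129,0]
    - [0.058,-0.15,0]
    - [0.069,-0.17,0]
    - [0.081,-0.19,0]
    - [0.093,-0.21,0]
    - [0.106,-0.229,0]
    - [0.119,-0.247,0]
  twist:
    - [0,0,0]
    - [0,0,0]
    - [0,0,0]
    - [0,0,0]
    - [0,0,0]
    - [0,0,0]
    - [0,0,0]
    - [0,0,0]
    - [0,0,0]
    - [0,0,0]
    - [0,0,0]
    - [0,0,0]
  hand: [-1,-1,-1,-1,-1,-1,-1,-1,-1,-1,-1,-1]

```text
time: 20.97
tool_pos: [531.4, 50.9, 195.7]
tcp_rot: [-90.1, 0.2, 102.3]
ft_force: [4.0, -0.7, 0.5]
finger_gap: 12.0
```

```bash
python3 arc.py 1.03 0.65 12
```

```text
t 20.97 [531.4  50.9 195.7] [-90.1   0.2 102.3] F [ 4.  -0.7  0.5] gap 12.0 theta 1.029 rad 225.7
twist [ 0.0009 -0.     -0.0025]
[[0.016, -0.017, -0.001], [0.031, -0.035, -0.001], [0.046, -0.053, -0.001], [0.062, -0.07, -0.001], [0.079, -0.087, -0.001], [0.096, -0.104, -0.001], [0.114, -0.119, -0.001], [0.132, -0.135, -0.001], [0.151, -0.149, -0.002], [0.17, -0.163, -0.002], [0.19, -0.177, -0.002], [0.21, -0.19, -0.002]]
```

>>> move_arm:
  linear:
    - [0.016,-0.017,0]
    - [0.031,-0.035,0]
    - [0.046,-0.053,0]
    - [0.062,-0.07,0]
    - [0.079,-0.087,0]
    - [0.096,-0.104,-0.001]
    - [0.114,-0.119,-0.001]
    - [0.132,-0.135,-0.001]
    - [0.151,-0.149,-0.002]
    - [0.17,-0.163,-0.002]
    - [0.19,-0.177,-0.002]
    - [0.21,-0.19,-0.002]
  twist:
    - [0,0,0]
    - [0,0,0]
    - [0,0,0]
    - [0,0,0]
    - [0,0,0]
    - [0,0,0]
    - [0,0,0]
    - [0,0,0]
    - [0,0,0]
    - [0,0,0]
    - [0,0,0]
    - [0,0,0]
  hand: [-1,-1,-1,-1,-1,-1,-1,-1,-1,-1,-1,-1]

```text
time: 21.97
tool_pos: [518.5, 112.1, 254.2]
tcp_rot: [-90.1, 0.3, 102.2]
ft_force: [-0.2, -4.3, 7.6]
finger_gap: 12.0
```

```bash
python3 arc.py 0.65 0.28 12
```

```text
t 21.97 [518.5 112.1 254.2] [-90.1   0.3 102.2] F [-0.2 -4.3  7.6] gap 12.0 theta 0.648 rad 226.8
twist [ 0.0013 -0.0006 -0.0037]
[[0.022, -0.006, -0.0], [0.042, -0.017, -0.0], [0.062, -0.028, -0.001], [0.083, -0.038, -0.001], [0.104, -0.047, -0.001], [0.126, -0.056, -0.001], [0.148, -0.064, -0.001], [0.169, -0.071, -0.001], [0.192, -0.078, -0.001], [0.214, -0.084, -0.001], [0.236, -0.089, -0.001], [0.259, -0.094, -0.002]]
```

>>> move_arm:
  linear:
    - [0.022,-0.006,0]
    - [0.042,-0.017,0]
    - [0.062,-0.028,0]
    - [0.083,-0.038,-0.001]
    - [0.104,-0.047,-0.001]
    - [0.126,-0.056,-0.001]
    - [0.148,-0.064,-0.001]
    - [0.17,-0.071,-0.001]
    - [0.192,-0.078,-0.001]
    - [0.214,-0.084,-0.001]
    - [0.236,-0.089,-0.001]
    - [0.259,-0.094,-0.002]
  twist:
    - [0,0,0]
    - [0,0,0]
    - [0,0,0]
    - [0,0,0]
    - [0,0,0]
    - [0,0,0]
    - [0,0,0]
    - [0,0,0]
    - [0,0,0]
    - [0,0,0]
    - [0,0,0]
    - [0,0,0]
  hand: [-1,-1,-1,-1,-1,-1,-1,-1,-1,-1,-1,-1]

```text
time: 22.97
tool_pos: [502.0, 188.9, 281.9]
tcp_rot: [-90.1, 0.3, 102.2]
ft_force: [0.2, -3.2, 2.6]
finger_gap: 12.4
```

```bash
python3 arc.py 0.28 0.0 11
```

```text
t 22.97 [502.  188.9 281.9] [-90.1   0.3 102.2] F [ 0.2 -3.2  2.6] gap 12.4 theta 0.277 rad 224.9
twist [ 0.0008 -0.0006 -0.0037]
[[0.017, -0.003, -0.001], [0.036, -0.006, -0.001], [0.054, -0.008, -0.001], [0.073, -0.01, -0.001], [0.092, -0.012, -0.001], [0.112, -0.012, -0.001], [0.131, -0.013, -0.001], [0.15, -0.013, -0.001], [0.169, -0.012, -0.001], [0.188, -0.011, -0.001], [0.207, -0.01, -0.002]]
```

>>> move_arm:
  linear:
    - [0.017,-0.003,0]
    - [0.036,-0.006,0]
    - [0.054,-0.008,0]
    - [0.073,-0.01,-0.001]
    - [0.092,-0.012,-0.001]
    - [0.112,-0.012,-0.001]
    - [0.131,-0.013,-0.001]
    - [0.15,-0.013,-0.001]
    - [0.17,-0.012,-0.001]
    - [0.188,-0.011,-0.001]
    - [0.206,-0.01,-0.002]
    - [0.208,-0.01,-0.002]
  twist:
    - [0,0,0]
    - [0,0,0]
    - [0,0,0]
    - [0,0,0]
    - [0,0,0]
    - [0,0,0]
    - [0,0,0]
    - [0,0,0]
    - [0,0,0]
    - [0,0,0]
    - [0,0,0]
    - [0,0,0]
  hand: [-1,-1,-1,-1,-1,-1,-1,-1,-1,-1,-1,-1]

```text
time: 23.97
tool_pos: [488.8, 250.8, 284.5]
tcp_rot: [-90.0, 0.3, 102.3]
ft_force: [-2.4, -3.4, 3.8]
finger_gap: 12.3
```

```bash
python3 arc.py 0 0.0 1
```

```text
t 23.97 [488.8 250.8 284.5] [-90.    0.3 102.3] F [-2.4 -3.4  3.8] gap 12.3 theta -0.005 rad 225.2
twist [ 0.0003 -0.0002 -0.0037]
[[-0.004, 0.0, -0.001]]
```

At rest. I open gently and then retreat upward.

>>> move_arm:
  linear:
    - [0,0,0]
    - [0,0,0]
    - [0,0,0]
    - [0,0,0]
    - [0,0,0]
    - [0,-0.03,0]
    - [0,-0.09,0]
    - [0,-0.17,0]
    - [0,-0.26,0]
    - [0,-0.36,0]
    - [0,-0.42,0]
    - [0,-0.42,0]
  twist:
    - [0,0,0]
    - [0,0,0]
    - [0,0,0]
    - [0,0,0]
    - [0,0,0]
    - [0,0,0]
    - [0,0,0]
    - [0,0,0]
    - [0,0,0]
    - [0,0,0]
    - [0,0,0]
    - [0,0,0]
  hand: [-0.6,-0.4,-0.2,0,0.2,0.3,0.3,0.3,0.3,0.3,0.3,0.3]

```text
time: 24.97
tool_pos: [489.7, 251.9, 416.9]
tcp_rot: [-90.5, 0.2, 102.3]
ft_force: [1.0, -0.4, 0.9]
finger_gap: 55.4
```

```bash
python3 to.py 420 0 420 102; python3 chk.py end 2>/dev/null;python3 - <<'E'
from h import *
from bench import r
for n in("top","side"):
    P=cloud(r.snapshot(n));m=(P[...,2]>325)&(P[...,2]<350)&(np.hypot(P[...,0]-500,P[...,1]-230)<120);print(n,"bar",m.sum(),np.nanmean(P[m],0).round(1))
E
python3 -c "
import cv2,numpy as np
a=[cv2.resize(cv2.imread(f'pics/end_{n}.png')[y:y+200,x:x+200],None,fx=2,fy=2) for n,x,y in(('top',110,130),('side',150,60))]
cv2.imwrite('pics/end.png',np.hstack(a))"
```

```text
t 24.97 [489.7 251.9 416.9] [-90.5   0.2 102.3] F [ 1.  -0.4  0.9] gap 55.4 [ 22.   1.  70.  -0. 109. -80.]
[-0.7712 -0.0108  0.4055] [ 0.0058  0.0031 -0.0027]
top plat 97 c [523.2  93.2] d 70.6 z med 35.0
top lid 418 c [523.8  91.9] d 63.5 z med 100.9
top tin [ 553.8 -165.9   71.9] shaker [ 450.2 -315.1   80.2]
side plat 176 c [522.3  89.7] d 69.0 z med 35.6
side lid 386 c [522.9  89.3] d 63.8 z med 102.0
side tin [ 552.6 -170.4   73.2] shaker [ 449.6 -321.4   81.4]
top bar 285 [487.1 248.2 340. ]
side bar 277 [487.5 244.8 338.2]
```

View pics/end.png

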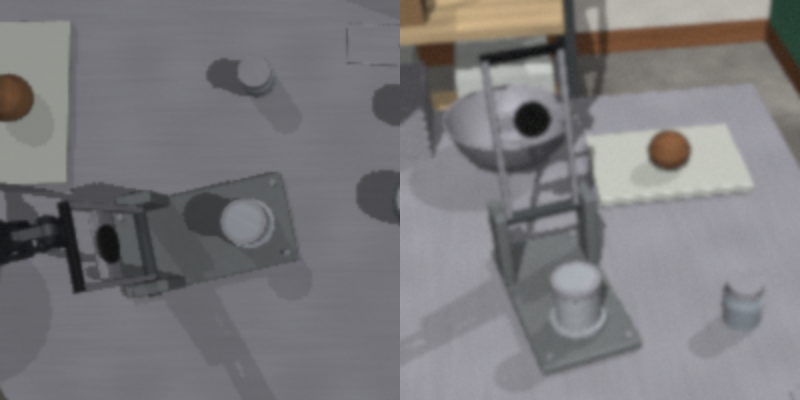

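The views show the canister closed and centred at (247,222) and (577,300), with the platform ring even around it. The lever is up at rest, and the gripper is clear above the bar. Handing in.

```bash
python3 -c "
from bench import r
print(r.hand_in())"
```

```text
the job is handed in; nothing more can be done
None
```

I stood the canister on the platform and let go. I then pulled the lever down until it stopped at about 1.667 rad, where the force rose to 38 N with no further travel. I brought it back up over about 5 s, still gripped, and released it at rest. The job was handed in at about 25 s of the 72 s.

**Last checks:**
- **Lid:** its top is at z ≈ 101–102, so it is home.
- **Centring:** the canister is within about 1.5 mm of the platform centre in both views, against 7 mm of margin.
- **Lever:** the bar is back at its starting place to within about 2 mm.
- **Shaker and tin:** both are where they started, to within camera noise. The shaker is the one at (450, −317); a similar object at (749, 80) was never approached.
- **Gripper:** it is open and clear above the bar.

**What disagreed:**
- **Finger position:** the cameras put the fingertips about 30 mm farther back than the stated tool point. My first descent on the bar stopped short of it and had to be lowered.
- **Grasp height:** the canister was therefore gripped higher than intended, close to the lid or on it. The opening read 64 mm, against 62 mm for the body and 66 mm for the lid.
- **Lid before pressing:** its top read 1–2 mm below fully raised after placing. This could be camera error, or gripping and placing may have pushed the lid down slightly. The rest of the travel was done by the press.

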